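# Feel a gap with a taper gauge

### The arm

A 6-joint arm with a two-finger parallel gripper is mounted at the origin on a cart in front of the work surface, level with it; the furniture and walls round the work are solid. World frame = base frame: x ahead of the robot, y to its left, z up, the work surface at z = 0. Lengths are in mm, angles in degrees, forces in N, time in s.
With the tool pointing down it reaches from about 350 to 850 mm from the base axis. Payload 8.1 kg.
Tool frame: the origin (TCP) lies midway between the tips of the shut fingers; the grasp point (between the pads) lies 19 mm behind it; z points along the fingers, y is the line along which they close (so a half turn about z gives the same grasp; the last joint's range is limited). The gripper opens to 85 mm and grips with 20 to 120 N. Pads are 22 mm wide; open, the fingers measure 114 mm over their backs; the gripper's body (76 mm by 85 mm) begins 54 mm behind the grasp point. The pads swing forward as they close: fully open they stand 13 mm farther back than shut.
Start: joints at [70.107, 7.471, 85.268, -0, 87.261, -4.893], TCP at [155.27, 579.566, 231.292] pointing down, gripper open.
Joint ranges: [-169.43, 169.43], [-51.17, 129.36], [1.28, 143.12], [-76.62, 256.62], [0, 156.53], [-152.29, 152.29]. Speed limits (degrees/s): [136.94, 136.94, 159.86, 180, 180, 180].

### API

Orientations are given as [roll, pitch, yaw] about the fixed x, y, z axes, in that order (R = Rz(yaw) Ry(pitch) Rx(roll)).
In Python, from bench import r gives the robot as it stands. The module is installed in compiled form; this text tells all that it offers.
- The arm moves only by the tool jog_arm, never from a script. Its argument "rows" is a list of rows, each a list of 2 entries, a list of its own where there are three numbers: the shift along the tool's x, y, z in mm, then the turn, a rotation vector about the tool's x, y, z in rad. A call has 1 to 10 rows; each row is the pose to reach, as a shift and turn from the pose commanded when the call began, along the tool's axes at that moment; what a row does not reach only later rows make up. A row lasts 1/10 s, in which the tool goes at most 50 mm and 8.59 degrees, less where a joint would pass 70% of its speed; a pose out of reach is approached as far as the arm can. A call with a gripper value outside its range is refused whole. "grip" is the finger opening in mm, from 0 to 85.4, set as the call begins (left out, the last holds). The fingers move at their own pace and stop on an object; "force" is the grip in N (left out, the last holds). Time passes only in rows, so rows that repeat a pose let the fingers close. It gives the time, the measured TCP pose, the force, the opening and the grip force at its end, in the units of the state.
- r.sense(): the state, without advancing time (a new reading comes with each control period).
- r.snapshot(name): name is "scene" or "top" or "wrist"; returns (picture, depth): 480x640x3 uint8, blue, green, red; 480x640 float32, mm along the optical axis (not along the pixel's ray), 0 where there is no reading.
- r.camera_params(name): a dict with "fx", "fy", "cx", "cy" (pixels), "dist_coeffs" ([k1, k2, p1, p2, k3] as OpenCV has them; the pictures are not rectified), "pose" (4x4, takes a point from camera to world coordinates); the wrist camera has in their place "tool_from_camera" (4x4, takes a point from camera to tool coordinates, whose origin is the TCP and whose axes are the flange's). Camera axes: x right, y down, z forward; pixel columns grow to the right and rows downward; lengths in mm; the calibration is good to about 2 mm. A picture is of the moment at which its call begins: read the wrist's pose just before it. camera_params takes no time and is no camera call.
- r.hand_in(): hands the job in; it is judged then, once.
The state is a dict: "time": time; "joint_pos": joint angles; "qd": joint speeds; "joint_efforts": joint torques, N m; "tool_pos": TCP position; "tcp_rot": TCP orientation; "ft_force": force on the tool from outside, world axes, zero at the start; "wrist_torque": the same for the moment, N m; "finger_gap": finger opening in mm; "grip_force": force on a finger pad.
Only numpy, scipy, OpenCV 4.12 (cv2) and the standard library are available. Lean on these libraries where they do the work, as an engineer would, in place of code of your own. Each camera call takes 0.05 s, during which the arm holds its last target. There are 200 camera calls.

### The job

Take the taper gauge by its handle block and slide it, tip first and flat on the base plate of the comparator stand, straight into the gap under the spring plunger until you feel a light but definite drag. Stop there without forcing it, let go, and leave the gauge lying flat and lightly wedged, so that it is just lifting the plunger and its graduations can be read. Do not disturb the other things on the bench.

Things in the scene. Friction and masses are not known exactly. Their poses are not given: they have to be found in the camera images.
- gauge_grip (a point): Centre of the handle block of the loose taper gauge. The aluminium block is 44 (x) x 22 (y, grip across it) x 42 mm high; this point is 21 mm above the gauge's flat underside, on which it lies on the bench. The steel blade, 18 mm wide, runs from the block along the gauge's own +x, its tip 140 mm ahead of this point. z up.
- gauge_tip (a point): Tip of the gauge's blade at its underside, mid-width; axes as gauge_grip. The blade is flat below; its top rises evenly from 4 mm thick at the tip to 16 mm thick 100 mm back from the tip (6 mm in 50 mm), then stays 16 mm thick up to the block.
- taper_gauge: The taper gauge itself (about 160 g); origin at its underside, below the handle block's centre; x to the tip, z up.
- stand: Comparator stand, fixed: dark base plate 220 x 100 mm, flat top at z = +16 mm, from 190 mm before (stand's -x) to 30 mm behind its origin, which is on the bench right below the plunger. The gauge goes in along the stand's +x over its line y = 0. A 19 mm column (34 mm foot) at y = -37 mm carries a bracket 24 mm wide in x over the origin (y -54 to +13 mm). All below 75 mm.
- gap_floor (a point): Point on top of the base plate right below the plunger; axes as the stand. The gap between plate and resting plunger differs each time, anything from 6.5 to 13.2 mm, and is not told: it must be felt.
- plunger (a joint): Lift of the spring plunger (steel pin 16 mm across, ball end) straight up from rest (0), in m; travel 6 mm. It presses down with 0.5 N plus 8 N per mm of lift. The push needed to slide the oiled blade on (the drag) is 0.3 to 0.6 times that, plus rubbing if the gauge is pressed on the plate. A light drag is a push of about 3 N; the gauge does not slide back when let go.
- tape_roll: Bystander: tape roll, 64 mm across, 18 mm high; origin at the centre of its underside. Leave it alone.
- epoxy_puck: Bystander: dark round puck, 40 mm across, 22 mm high; origin at the centre of its underside. Leave it alone.
- marker: Bystander: marker pen, 137 mm long, 17 mm thick; origin at the centre of its underside. Leave it alone.
- stopper_1: Bystander: rubber stopper, 30 mm across, 27 mm high; origin at the centre of its underside. Leave it alone.
- spanner: Bystander: open spanner, 181 x 30 x 7 mm; origin at the centre of its underside. Leave it alone.
- dish_1: Bystander: white weighing dish, 68 mm across, 15 mm high; origin at the centre of its underside. Leave it alone.

How it is judged:
By the outcome, as a careful person would: the job done as asked, in the order asked, and still so for the second after the job is handed in, with the robot touching nothing.
It also fails if it takes over 58 s, if anything falls off the work surface, if the arm or the gripper's body presses on something with over 40 N, if the wrist force passes 120 N, or if a joint passes its speed limit or range.

## Working session

There is one attempt and no reset: what is moved stays moved. The work goes in short steps, Python scripts to look and compute and a tool call to move; the robot and the scene stay as the last step left them, time stands still between calls to the robot, and variables do not carry over. Pictures are saved under pics/ and viewed, at most 10 in all, crops included, and the job is handed in when it is done.

Besides the shell and the picture viewer there is one more tool, called after "Call:" as name(argument=value, ...) on one line, values as JSON. jog_arm: Moves the arm, as the interface text tells. Its arguments: {"type":"object","properties":{"rows":{"type":"array"},"grip":{"type":"number"},"force":{"type":"number"}},"required":["rows"]}

```bash
mkdir -p pics; python3 - <<'E'
from bench import r
import cv2,numpy as np
s=r.sense();print(s)
for n in("scene","top"):
    p,d=r.snapshot(n);cv2.imwrite(f"pics/{n}0.png",p);np.save(f"pics/{n}0.npy",d)
    print(r.camera_params(n))
print(r.camera_params("wrist"))
E
```

```text
{'time': 0.0, 'joint_pos': array([ 7.01069901e+01,  7.51379660e+00,  8.53291827e+01, -4.26058396e-04,
        8.72611979e+01, -4.89424674e+00]), 'qd': array([ 0.05915157,  0.03275456, -0.0019492 , -0.01154665,  0.03798793,
        0.02418219]), 'joint_efforts': array([ 3.00566289e-04, -5.69411659e+01, -5.00550449e+01, -1.42643812e-04,
        1.46374493e-02, -1.74936469e-05]), 'tool_pos': array([155.08615843, 579.04721243, 230.25902452]), 'tcp_rot': array([-1.79896166e+02, -8.46408628e-03,  1.65001250e+02]), 'ft_force': array([-0.8526171 ,  0.23097974, -0.16521642]), 'wrist_torque': array([-0.00714387, -0.01330114, -0.07904644]), 'grip_force': 0.0, 'finger_gap': 85.08616544539206}
{'fx': 586.0123036443933, 'fy': 586.0123036443933, 'cx': 321.9554084716813, 'cy': 239.34849426875138, 'dist_coeffs': array([-0.03065373,  0.        ,  0.        ,  0.        ,  0.        ]), 'pose': array([[ 8.60523594e-01, -3.81289109e-01,  3.37813203e-01,
         1.42195058e+02],
       [-5.09128419e-01, -6.65806160e-01,  5.45426815e-01,
        -7.60965265e+02],
       [ 1.69528073e-02, -6.41342945e-01,
[... 522 characters left out ...]
03, -7.02107754e-02, -9.97529995e-01,
         1.35563973e+03],
       [ 0.00000000e+00,  0.00000000e+00,  0.00000000e+00,
         1.00000000e+00]])}
{'fx': 373.87683001532406, 'fy': 373.87683001532406, 'cx': 317.6355770684314, 'cy': 233.22763021800483, 'dist_coeffs': array([0.01624637, 0.        , 0.        , 0.        , 0.        ]), 'tool_from_camera': array([[ 3.83351609e-04, -9.47206167e-01, -3.20624907e-01,
         8.32366127e+01],
       [ 9.99999618e-01,  1.11130314e-04,  8.67331693e-04,
        -1.22840517e-01],
       [-7.85910781e-04, -3.20625117e-01,  9.47205847e-01,
        -1.41873907e+02],
       [ 0.00000000e+00,  0.00000000e+00,  0.00000000e+00,
         1.00000000e+00]])}
```

View pics/top0.png

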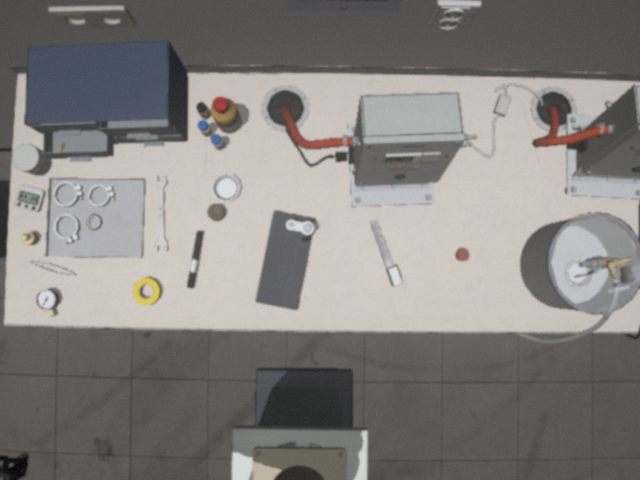

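View pics/scene0.png

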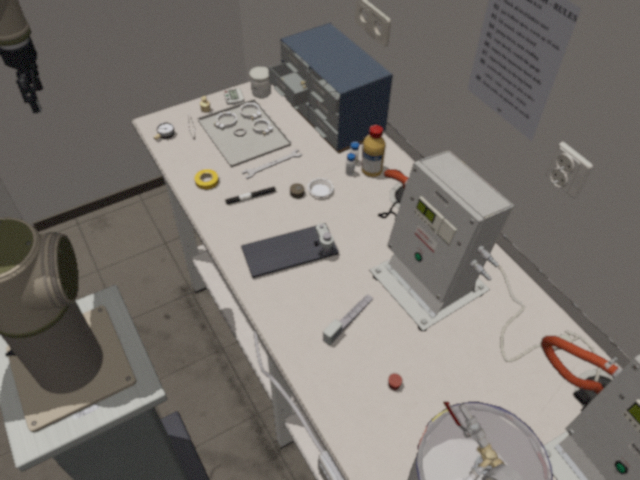

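The top view shows the gauge block at about (395,275) with its tip at (375,222). The plate's near edge is at about (277,304), and the column and plunger are near (298,226). Next I'll measure these from the top image.

```bash
cat > h.py <<'E'
import cv2,numpy as np
from bench import r
def rays(c,uv,T=None):
    K=np.array([[c["fx"],0,c["cx"]],[0,c["fy"],c["cy"]],[0,0,1]])
    n=cv2.undistortPoints(np.float64(uv).reshape(-1,1,2),K,c["dist_coeffs"])[:,0]
    T=c["pose"] if T is None else T
    return T[:3,3],np.c_[n,np.ones(len(n))]@T[:3,:3].T
def plane(c,uv,z,T=None):
    o,d=rays(c,uv,T);return o+d*((z-o[2])/d[:,2])[:,None]
def wristT(s):
    from scipy.spatial.transform import Rotation as R
    T=np.eye(4);T[:3,:3]=R.from_euler('xyz',s["tcp_rot"],degrees=True).as_matrix();T[:3,3]=s["tool_pos"]
    return T@r.camera_params("wrist")["tool_from_camera"]
E
python3 - <<'E'
from h import *
c=r.camera_params("top");p=cv2.imread("pics/top0.png");g=cv2.cvtColor(p,cv2.COLOR_BGR2GRAY)
m=((g<110)*255).astype(np.uint8);m[:200]=0;m[320:]=0;m[:,:245]=0;m[:,330:]=0
k=max(cv2.findContours(m,0,1)[0],key=cv2.contourArea);b=cv2.boxPoints(cv2.minAreaRect(k));print(b);print(plane(c,b,16).round(0))
sub=p[205:300,355:415]; hs=cv2.cvtColor(p,cv2.COLOR_BGR2HSV)
print(p[210,345],p[275,395],p[245,382])
bg=np.median(p[215:295,340:425].reshape(-1,3),0);dd=np.abs(p.astype(int)-bg).sum(2)
m=((dd>45)*255).astype(np.uint8);m[:215]=0;m[295:]=0;m[:,:355]=0;m[:,415:]=0
k=max(cv2.findContours(m,0,1)[0],key=cv2.contourArea);b=cv2.boxPoints(cv2.minAreaRect(k));print(b);print(plane(c,b,10).round(0))
E
```

```text
[[256.46152 300.6923 ]
 [274.42307 210.88461]
 [314.6154  218.92307]
 [296.65384 308.73074]]
[[450. 106.  16.]
 [661.  67.  16.]
 [643. -28.  16.]
 [432.  11.  16.]]
[195 204 210] [224 223 220] [172 167 170]
[[368.56396 221.82733]
 [382.65558 217.0415 ]
 [404.74048 282.06927]
 [390.64886 286.8551 ]]
[[ 639. -156.   10.]
 [ 651. -189.   10.]
 [ 498. -242.   10.]
 [ 486. -209.   10.]]
```

```bash
cat >> h.py <<'E'
from scipy.spatial.transform import Rotation as R
def delta(pos,yaw,rot0=None,p0=None):
    s=r.sense();R0=R.from_euler('xyz',s["tcp_rot"] if rot0 is None else rot0,degrees=True)
    R1=R.from_euler('xyz',[180,0,yaw],degrees=True)
    d=R0.inv().apply(np.array(pos)-(s["tool_pos"] if p0 is None else p0))
    print("shift",d.round(1),"turn",(R0.inv()*R1).as_rotvec().round(4),"joints",s["joint_pos"].round(0))
E
python3 - <<'E'
from h import *
delta([570,-198,150],200,[180,0,165],[155.27,579.57,231.29])
E
```

```text
shift [-601.8 -643.7   81.3] turn [ 0.      0.     -0.6109] joints [70.  8. 85. -0. 87. -5.]
```

Call:
jog_arm(rows=[[[-602, -644, 81], [0, 0, -0.611]], [[-602, -644, 81], [0, 0, -0.611]], [[-602, -644, 81], [0, 0, -0.611]], [[-602, -644, 81], [0, 0, -0.611]], [[-602, -644, 81], [0, 0, -0.611]], [[-602, -644, 81], [0, 0, -0.611]], [[-602, -644, 81], [0, 0, -0.611]], [[-602, -644, 81], [0, 0, -0.611]], [[-602, -644, 81], [0, 0, -0.611]], [[-602, -644, 81], [0, 0, -0.611]]])

```text
time: 1.1
tool_pos: [386.4, 145.2, 186.1]
tcp_rot: [180.0, 0.0, -160.0]
ft_force: [0.7, 0.8, 0.2]
finger_gap: 85.6
grip_force: 0.0
```

```bash
python3 - <<'E'
from h import *
s=r.sense();print(s["tool_pos"],s["tcp_rot"])
delta([570,-198,150],200)
E
```

```text
[386.44186618 145.19315266 186.08176212] [ 1.79999173e+02  2.13938557e-02 -1.59981434e+02]
shift [ -55.  -385.3   36.1] turn [0.     0.0004 0.0003] joints [ 13. -22. 117.   0.  85. -97.]
```

Call:
jog_arm(rows=[[[-55, -385, 36], [0, 0, 0]], [[-55, -385, 36], [0, 0, 0]], [[-55, -385, 36], [0, 0, 0]], [[-55, -385, 36], [0, 0, 0]], [[-55, -385, 36], [0, 0, 0]], [[-55, -385, 36], [0, 0, 0]], [[-55, -385, 36], [0, 0, 0]], [[-55, -385, 36], [0, 0, 0]], [[-55, -385, 36], [0, 0, 0]], [[-55, -385, 36], [0, 0, 0]]])

```text
time: 2.1
tool_pos: [568.9, -196.3, 149.0]
tcp_rot: [179.9, -0.1, -160.1]
ft_force: [-0.2, 0.1, -0.4]
finger_gap: 85.6
grip_force: 0.0
```

```bash
python3 - <<'E'
from h import *
s=r.sense();print(s["tool_pos"],s["tcp_rot"])
p,d=r.snapshot("wrist");cv2.imwrite("pics/w1.png",p);np.save("pics/w1.npy",d);np.save("pics/w1T.npy",wristT(s))
E
```

```text
[ 568.90945818 -196.34034894  148.97418031] [ 1.79887413e+02 -9.70599935e-02 -1.60090922e+02]
```

View pics/w1.png

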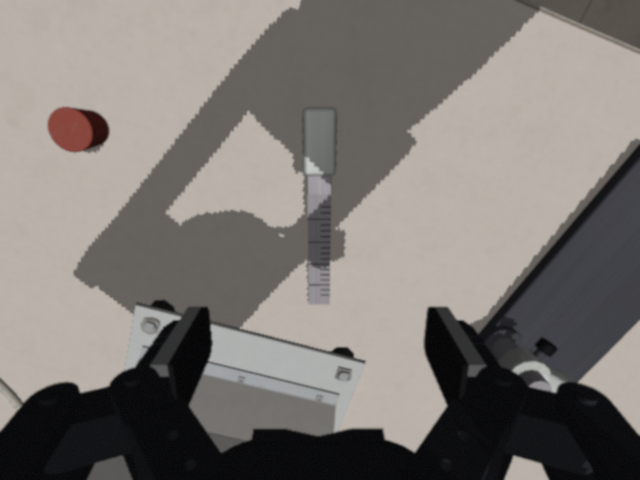

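The wrist view shows the gauge hanging vertically in the image: block at (304–336, 107–175), tip edge at (307–330, 303). I'll measure it from depth and edges.

```bash
python3 - <<'E'
from h import *
c=r.camera_params("wrist");T=np.load("pics/w1T.npy");d=np.load("pics/w1.npy")
v,u=np.mgrid[95:315,290:350];v=v.ravel();u=u.ravel()
o,dr=rays(c,np.c_[u,v],T);P=o+dr*d[v,u][:,None]
print("bench z",np.median(P[(u<298)&(v>200),2]))
top=P[(P[:,2]>37)];print(len(top),np.median(top[:,2]))
q=cv2.minAreaRect(top[:,:2].astype(np.float32));print("block",q, top[:,:2].mean(0))
z0=np.median(P[(u<298)&(v>200),2])
bl=P[(P[:,2]-z0>2.5)&(P[:,2]<30)&(v>185)]
q=cv2.minAreaRect(bl[:,:2].astype(np.float32));print("blade",q,bl[:,:2].mean(0))
print(cv2.boxPoints(q))
f=cv2.fitLine(bl[:,:2].astype(np.float32),2,0,.01,.01).ravel();print(np.degrees(np.arctan2(f[1],f[0])))
print("tip px",plane(c,[[307,303],[330,303]],4,T),"block top px",plane(c,[[304.,107],[336,107]],42,T))
E
```

```text
bench z -0.9478046531725113
2331 41.09836424261886
block ((510.7657775878906, -215.6473846435547), (43.52507019042969, 22.668926239013672), 19.38536834716797) [ 509.59298116 -216.23306581]
blade ((596.1279296875, -190.7108154296875), (110.14264678955078, 29.182662963867188), 19.941335678100586) [ 588.82413948 -187.42955939]
[[ 539.3821  -195.77686]
 [ 549.3351  -223.20978]
 [ 652.8738  -185.64478]
 [ 642.9208  -158.21185]]
19.972273
tip px [[ 644.55610396 -177.83301473    4.        ]
 [ 637.81833944 -159.13661618    4.        ]] block top px [[ 493.65244351 -232.05504928   42.        ]
 [ 486.78212437 -213.10364203   42.        ]]
```

```bash
python3 - <<'E'
from h import *
delta([510.9,-215.2,80],199.8); delta([510.9,-215.2,6],199.8)
E
```

```text
shift [61.2  1.2 69.6] turn [ 0.0015 -0.001   0.0031] joints [ -24.   11.   90.    0.   79. -134.]
shift [ 61.2   1.1 143.6] turn [ 0.0015 -0.001   0.0031] joints [ -24.   11.   90.    0.   79. -134.]
```

Call:
jog_arm(rows=[[[45, 1, 20], [0, 0, 0.003]], [[61, 1, 68], [0, 0, 0.003]], [[61, 1, 68], [0, 0, 0.003]], [[61, 1, 68], [0, 0, 0.003]], [[61, 1, 68], [0, 0, 0.003]], [[61, 1, 68], [0, 0, 0.003]]])

```text
time: 2.75
tool_pos: [514.4, -216.1, 85.3]
tcp_rot: [-179.8, 0.2, -160.1]
ft_force: [0.8, -0.0, -0.2]
finger_gap: 85.7
grip_force: 0.0
```

```bash
python3 - <<'E'
from h import *
delta([510.9,-215.2,6],199.8)
s=r.sense();p,d=r.snapshot("wrist");cv2.imwrite("pics/w2.png",p);T=wristT(s);print(s["tool_pos"],s["tcp_rot"])
c=r.camera_params("wrist")
v,u=np.mgrid[0:300,200:440];v=v.ravel();u=u.ravel()
o,dr=rays(c,np.c_[u,v],T);P=o+dr*d[v,u][:,None]
top=P[(P[:,2]>36)&(P[:,2]<48)];print(len(top),np.median(top[:,2]),cv2.minAreaRect(top[:,:2].astype(np.float32)))
E
```

```text
shift [ 3.3  2.3 79.3] turn [-0.0034  0.0033  0.0018] joints [ -28.    8.  101.    0.   71. -138.]
[ 514.44395956 -216.05281942   85.34777344] [-179.80525165    0.18911639 -160.09799891]
3047 41.09306932019294 ((510.9547424316406, -215.815185546875), (44.151954650878906, 22.84622573852539), 19.893421173095703)
```

View pics/w2.png

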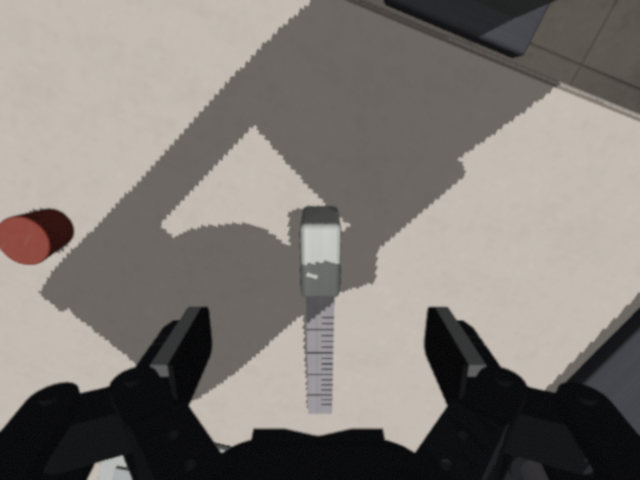

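The block, at (302–340, 207–297), sits centred between the fingers, so I'll descend.

Call:
jog_arm(rows=[[[3, 2, 40], [0, 0, 0]], [[3, 2, 74], [0, 0, 0]], [[3, 2, 74], [0, 0, 0]], [[3, 2, 74], [0, 0, 0]], [[3, 2, 74], [0, 0, 0]]])

```text
time: 3.3
tool_pos: [510.4, -215.8, 11.0]
tcp_rot: [-179.8, 0.1, -160.2]
ft_force: [1.8, 0.3, -0.1]
finger_gap: 85.6
grip_force: 0.0
```

```bash
python3 - <<'E'
from h import *
s=r.sense();print(s["tool_pos"],s["tcp_rot"])
delta([510.9,-215.5,6],199.85)
E
```

```text
[ 510.39204969 -215.79570998   11.00649005] [-1.79841741e+02  1.45611386e-01 -1.60152915e+02]
shift [-0.6  0.1  5. ] turn [-0.0028  0.0025 -0.0001] joints [ -28.   13.  104.    0.   63. -138.]
```

Call:
jog_arm(rows=[[[0, 0, 4], [0, 0, 0]], [[0, 0, 4], [0, 0, 0]]])

```text
time: 3.5
tool_pos: [509.3, -215.4, 5.5]
tcp_rot: [-179.9, 0.1, -160.2]
ft_force: [-0.5, -0.4, 0.4]
finger_gap: 85.5
grip_force: 0.0
```

Call:
jog_arm(rows=[[[0, 0, 0], [0, 0, 0]], [[0, 0, 0], [0, 0, 0]], [[0, 0, 0], [0, 0, 0]], [[0, 0, 0], [0, 0, 0]], [[0, 0, 0], [0, 0, 0]], [[0, 0, 0], [0, 0, 0]], [[0, 0, 0], [0, 0, 0]], [[0, 0, 0], [0, 0, 0]], [[0, 0, 0], [0, 0, 0]], [[0, 0, 0], [0, 0, 0]]], grip=15, force=35)

```text
time: 4.5
tool_pos: [508.4, -215.0, 4.5]
tcp_rot: [-180.0, 0.0, -160.2]
ft_force: [-0.4, -1.2, 2.6]
finger_gap: 21.6
grip_force: 34.5
```

```bash
python3 - <<'E'
from h import *
s=r.sense();print(s["tool_pos"],s["tcp_rot"],s["ft_force"])
delta([598.5,29.5,200],169.5,[180,0,199.85])
E
```

```text
[ 508.44666909 -214.99610977    4.47262227] [-1.79990131e+02  6.14021581e-03 -1.60165576e+02] [-0.42944818 -1.17304792  2.64272958]
shift [-167.7  199.4 -195.5] turn [ 0.     -0.      0.5297] joints [ -28.   13.  104.   -0.   63. -138.]
```

Call:
jog_arm(rows=[[[0, 0, -6], [0, 0, 0]], [[0, 0, -20], [0, 0, 0]], [[0, 0, -50], [0, 0, 0]], [[0, 0, -95], [0, 0, 0]], [[0, 0, -95], [0, 0, 0]], [[0, 0, -95], [0, 0, 0]]])

```text
time: 5.1
tool_pos: [509.7, -215.6, 102.0]
tcp_rot: [-179.8, 0.2, -160.2]
ft_force: [-0.6, -0.1, -2.2]
finger_gap: 21.6
grip_force: 34.4
```

Call:
jog_arm(rows=[[[-20, 24, -50], [0, 0, 0.08]], [[-45, 54, -75], [0, 0, 0.2]], [[-75, 90, -98], [0, 0, 0.3]], [[-106, 126, -98], [0, 0, 0.42]], [[-137, 163, -98], [0, 0, 0.53]], [[-160, 189, -98], [0, 0, 0.53]], [[-168, 199, -98], [0, 0, 0.53]], [[-168, 199, -98], [0, 0, 0.53]], [[-168, 199, -98], [0, 0, 0.53]], [[-168, 199, -98], [0, 0, 0.53]]])

```text
time: 6.1
tool_pos: [598.2, 27.9, 196.7]
tcp_rot: [-180.0, -0.1, 169.4]
ft_force: [0.0, -0.2, -2.3]
finger_gap: 21.7
grip_force: 34.7
```

```bash
python3 - <<'E'
from h import *
s=r.sense();print(s["tool_pos"],s["tcp_rot"],s["ft_force"])
p,d=r.snapshot("wrist");cv2.imwrite("pics/w3.png",p);np.save("pics/w3.npy",d);np.save("pics/w3T.npy",wristT(s))
E
```

```text
[598.23413154  27.882114   196.69723182] [-1.79962352e+02 -7.26871819e-02  1.69393723e+02] [ 0.0080803  -0.17915312 -2.28123559]
```

View pics/w3.png

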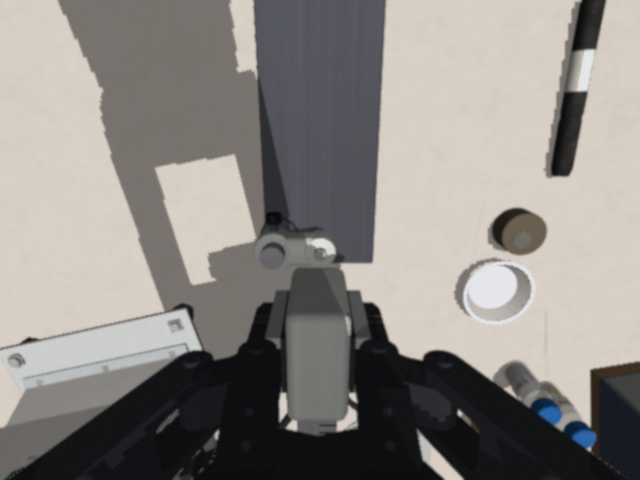

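The plate runs from the image top (255–385 px wide) down to its far edge at row 262. The column is at (271,256) and the bracket end/plunger at about (322,250). The block is held square between the pads.

```bash
python3 - <<'E'
from h import *
c=r.camera_params("wrist");T=np.load("pics/w3T.npy");d=np.load("pics/w3.npy");p=cv2.imread("pics/w3.png");g=cv2.cvtColor(p,cv2.COLOR_BGR2GRAY).astype(int)
# right edge: bright->dark transitions rows 5..240
R_=[];L_=[]
for v in range(4,240,4):
    row=np.convolve(g[v],[1,1,0,-1,-1],'same')[340:420]; R_.append((340+np.argmax(np.abs(row)),v))
    if v<60:
        row=np.convolve(g[v],[1,1,0,-1,-1],'same')[235:290]; L_.append((235+np.argmax(np.abs(row)),v))
F_=[]
for u in range(345,370,3):
    col=np.convolve(g[:,u],[1,1,0,-1,-1],'same')[240:285];F_.append((u,240+np.argmax(np.abs(col))))
v,u=np.mgrid[0:290,255:390];v=v.ravel();u=u.ravel()
o,dr=rays(c,np.c_[u,v],T);P=o+dr*d[v,u][:,None]
pl=P[(v<180)&(u>300)&(u<350)];print("plate z",np.median(pl[:,2]),np.polyfit(v[(v<180)&(u>300)&(u<350)],pl[:,2],1))
z=np.median(pl[:,2])
def line(q):
    w=plane(c,np.float64(q),z,T)[:,:2].astype(np.float32);f=cv2.fitLine(w,cv2.DIST_HUBER,0,.01,.01).ravel()
    return f
fr=line(R_);ff=line(F_);fl=line(L_)
for n,f in(("R",fr),("L",fl),("F",ff)):print(n,f,np.degrees(np.arctan2(f[1],f[0])))
a=fr[:2]*np.sign(fr[0]);n=np.array([-a[1],a[0]])
print("width",(fr[2:]-fl[2:])@n,"far px",F_)
fx=(ff[2:]@a)-30; yl=fr[2:]@n-50
O=a*fx+n*yl;print("origin",O,"yaw",np.degrees(np.arctan2(a[1],a[0])))
S=np.c_[(P[:,:2]-O)@a,(P[:,:2]-O)@n,P[:,2]]
hi=S[S[:,2]>30];m=(np.abs(hi[:,0])<60)&(np.abs(hi[:,1])<70);hi=hi[m]
for zz in(30,40,50,60,65,70):
    k=hi[hi[:,2]>zz]
    if len(k):print(zz,len(k),k.min(0).round(1),k.max(0).round(1))
E
```

```text
plate z 15.288773073965075 [-7.70625327e-04  1.65657370e+01]
R [ 9.8307955e-01 -1.8317907e-01  5.3911047e+02  9.0852768e+01] -10.554986
L [ 9.8368269e-01 -1.7991206e-01  4.5310843e+02  5.8325310e+00] -10.364637
F [1.8350127e-01 9.8301947e-01 6.5952173e+02 5.4083576e+01] 79.42623
width 99.33543 far px [(345, np.int64(263)), (348, np.int64(263)), (351, np.int64(263)), (354, np.int64(263)), (357, np.int64(263)), (360, np.int64(263)), (363, np.int64(263)), (366, np.int64(263)), (369, np.int64(263))]
origin [623.45135   24.276772] yaw -10.554986
30 4158 [-45.8 -51.3  41.7] [ 16.6  12.9 215.2]
40 4158 [-45.8 -51.3  41.7] [ 16.6  12.9 215.2]
50 4043 [-45.8 -51.3  50.1] [ 16.6  12.9 215.2]
60 3487 [-45.8 -51.3  60. ] [ 16.6  12.9 215.2]
65 1786 [-45.8 -45.9  65. ] [ 10.2  10.  215.2]
70 1609 [-45.8 -45.9  70. ] [ 10.2  10.  215.2]
```

```bash
python3 - <<'E'
from h import *
delta([436.7,59.2,60],169.45)
E
```

```text
shift [164.6   1.1 137.1] turn [-0.0005 -0.0007 -0.0013] joints [ -2.   8.  88.  -0.  84. -82.]
```

Call:
jog_arm(rows=[[[40, 0, 0], [0, 0, -0.001]], [[85, 0, 20], [0, 0, -0.001]], [[125, 1, 40], [0, 0, -0.001]], [[150, 1, 75], [0, 0, -0.001]], [[165, 1, 110], [0, 0, -0.001]], [[165, 1, 137], [0, 0, -0.001]], [[165, 1, 137], [0, 0, -0.001]], [[165, 1, 137], [0, 0, -0.001]], [[165, 1, 137], [0, 0, -0.001]]])

```text
time: 7.05
tool_pos: [438.7, 60.0, 62.5]
tcp_rot: [180.0, 0.2, 169.5]
ft_force: [0.3, 0.0, -0.9]
finger_gap: 22.0
grip_force: 34.6
```

```bash
python3 - <<'E'
from h import *
s=r.sense();print(s["tool_pos"],s["tcp_rot"],s["ft_force"],s["wrist_torque"])
p,d=r.snapshot("wrist");cv2.imwrite("pics/w4.png",p);np.save("pics/w4.npy",d);np.save("pics/w4T.npy",wristT(s))
delta([436.7,59.2,22],169.45)
E
```

```text
[438.7395369   60.0061693   62.51595564] [179.96413325   0.18335066 169.47384721] [ 0.26150794  0.04947882 -0.8880285 ] [-0.01698534  0.00506728  0.01465306]
shift [ 2.1 -1.3 40.6] turn [0.0007 0.0035 0.0006] joints [  1.  -9. 120.  -0.  69. -78.]
```

View pics/w4.png

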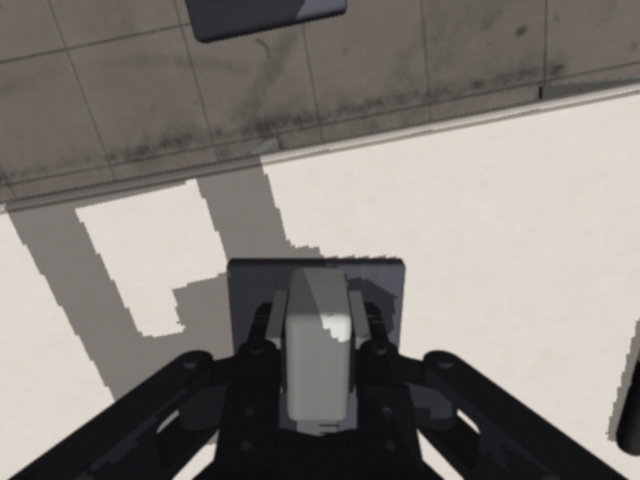

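The block (288–350 px) sits laterally centred on the plate (229–405 px, near edge at row 262) to within about 1 mm. I'll lower it now.

Call:
jog_arm(rows=[[[2, -0.7, 20], [0, 0, 0]], [[2, -0.7, 34], [0, 0, 0]], [[2, -0.7, 36], [0, 0, 0]], [[2, -0.7, 36], [0, 0, 0]], [[2, -0.7, 36], [0, 0, 0]]])

```text
time: 7.6
tool_pos: [436.0, 60.1, 25.7]
tcp_rot: [180.0, 0.1, 169.5]
ft_force: [0.2, -0.3, -0.8]
finger_gap: 21.8
grip_force: 34.8
```

Call:
jog_arm(rows=[[[0, 0, 1], [0, 0, 0]], [[0, 0, 1.5], [0, 0, 0]], [[0, 0, 1.5], [0, 0, 0]]])

```text
time: 7.9
tool_pos: [435.0, 60.1, 23.2]
tcp_rot: [180.0, 0.0, 169.5]
ft_force: [-0.9, -0.5, -2.1]
finger_gap: 21.6
grip_force: 34.8
```

Call:
jog_arm(rows=[[[0, 0, 0], [0, 0, 0]], [[0, 0, 0], [0, 0, 0]]])

```text
time: 8.1
tool_pos: [434.8, 60.1, 22.9]
tcp_rot: [-180.0, 0.0, 169.5]
ft_force: [-0.2, 0.1, -1.6]
finger_gap: 21.6
grip_force: 34.8
```

Call:
jog_arm(rows=[[[0, 0, 1], [0, 0, 0]], [[0, 0, 1], [0, 0, 0]], [[0, 0, 1], [0, 0, 0]]])

```text
time: 8.4
tool_pos: [434.6, 60.1, 21.8]
tcp_rot: [-180.0, -0.0, 169.5]
ft_force: [-0.2, -0.5, -2.3]
finger_gap: 21.3
grip_force: 34.8
```

Call:
jog_arm(rows=[[[0, 0, 0.6], [0, 0, 0]], [[0, 0, 0.6], [0, 0, 0]], [[0, 0, 0.6], [0, 0, 0]]])

```text
time: 8.7
tool_pos: [434.7, 60.1, 21.2]
tcp_rot: [-180.0, -0.0, 169.5]
ft_force: [-0.6, -0.1, -0.8]
finger_gap: 21.2
grip_force: 34.8
```

Call:
jog_arm(rows=[[[0, 0, 0.5], [0, 0, 0]], [[0, 0, 0.5], [0, 0, 0]], [[0, 0, 0.5], [0, 0, 0]]])

```text
time: 9.0
tool_pos: [434.7, 60.1, 20.7]
tcp_rot: [-180.0, -0.0, 169.5]
ft_force: [0.3, 0.1, -1.2]
finger_gap: 21.5
grip_force: 34.8
```

Call:
jog_arm(rows=[[[0, 0, 0.3], [0, 0, 0]], [[0, 0, 0.3], [0, 0, 0]], [[0, 0, 0.3], [0, 0, 0]]])

```text
time: 9.3
tool_pos: [434.7, 60.1, 20.4]
tcp_rot: [-180.0, -0.0, 169.5]
ft_force: [-0.2, 0.5, -1.7]
finger_gap: 21.8
grip_force: 34.8
```

Call:
jog_arm(rows=[[[0, 0, 0.3], [0, 0, 0]], [[0, 0, 0.3], [0, 0, 0]], [[0, 0, 0.3], [0, 0, 0]]])

```text
time: 9.6
tool_pos: [435.0, 60.1, 20.4]
tcp_rot: [180.0, 0.0, 169.5]
ft_force: [-0.1, 0.2, 1.9]
finger_gap: 21.5
grip_force: 35.0
```

Call:
jog_arm(rows=[[[0, 0, -0.2], [0, 0, 0]], [[-4, 0, -0.2], [0, 0, 0]], [[-12, 0, -0.2], [0, 0, 0]], [[-22, 0, -0.2], [0, 0, 0]], [[-32, 0, -0.2], [0, 0, 0]], [[-42, 0, -0.2], [0, 0, 0]], [[-50, 0, -0.2], [0, 0, 0]], [[-54, 0, -0.2], [0, 0, 0]], [[-55, 0, -0.2], [0, 0, 0]], [[-55, 0, -0.2], [0, 0, 0]]])

```text
time: 10.6
tool_pos: [489.0, 50.1, 20.4]
tcp_rot: [180.0, 0.0, 169.5]
ft_force: [0.5, -0.1, 2.0]
finger_gap: 21.5
grip_force: 35.1
```

```bash
cat >> h.py <<'E'
def avg(n=8):
    F=[];Q=[]
    for i in range(n):
        r.snapshot("top");s=r.sense();F.append(s["ft_force"]);Q.append(s["tool_pos"])
    F=np.array(F);a=np.radians(-10.55);ax=np.array([np.cos(a),np.sin(a),0]);ay=np.array([-ax[1],ax[0],0])
    f=F.mean(0);q=np.mean(Q,0);e=q-[623.5,24.4,0]
    print(f"t {s['time']:.2f} Fx {f@ax:.2f} Fy {f@ay:.2f} Fz {f[2]:.2f} sd {np.std(F@ax):.2f} | stand x {e@ax:.2f} y {e@ay:.2f} z {q[2]:.2f}",s["tcp_rot"].round(2),s["wrist_torque"].round(2))
E
python3 -c "
from h import *
avg()"
```

```text
t 11.00 Fx 0.36 Fy -0.34 Fz 1.98 sd 0.63 | stand x -137.21 y 0.66 z 20.41 [180.     0.   169.53] [ 0.04  0.06 -0.04]
```

Call:
jog_arm(rows=[[[0, 0, -0.2], [0, 0, 0]], [[-3, 0, -0.2], [0, 0, 0]], [[-7, 0, -0.2], [0, 0, 0]], [[-11, 0, -0.2], [0, 0, 0]], [[-13, 0, -0.2], [0, 0, 0]], [[-13, 0, -0.2], [0, 0, 0]], [[-13, 0, -0.2], [0, 0, 0]]])

```text
time: 11.7
tool_pos: [501.6, 47.7, 20.4]
tcp_rot: [-180.0, -0.0, 169.5]
ft_force: [0.3, 0.1, -0.5]
finger_gap: 21.6
grip_force: 35.0
```

```bash
python3 -c "
from h import *
avg()"
```

```text
t 12.10 Fx 0.01 Fy -0.02 Fz -0.84 sd 0.47 | stand x -124.30 y 0.62 z 20.42 [-1.8000e+02 -2.0000e-02  1.6953e+02] [-0.01  0.02  0.03]
```

Call:
jog_arm(rows=[[[-1, 0, 0], [0, 0, 0]], [[-2, 0, 0], [0, 0, 0]], [[-3, 0, 0], [0, 0, 0]], [[-4, 0, 0], [0, 0, 0]], [[-5, 0, 0], [0, 0, 0]], [[-6, 0, 0], [0, 0, 0]], [[-6, 0, 0], [0, 0, 0]]])

```text
time: 12.8
tool_pos: [507.7, 46.6, 20.6]
tcp_rot: [-180.0, 0.0, 169.5]
ft_force: [0.5, -0.0, -1.6]
finger_gap: 21.6
grip_force: 34.8
```

```bash
python3 -c "
from h import *
avg(6)"
```

```text
t 13.10 Fx 0.56 Fy -0.31 Fz -1.30 sd 0.48 | stand x -118.13 y 0.65 z 20.53 [180.    -0.   169.53] [-0.03  0.03 -0.02]
```

Call:
jog_arm(rows=[[[-1, 0, 0], [0, 0, 0]], [[-2, 0, 0], [0, 0, 0]], [[-3, 0, 0], [0, 0, 0]], [[-4, 0, 0], [0, 0, 0]], [[-5, 0, 0], [0, 0, 0]], [[-5, 0, 0], [0, 0, 0]]])

```text
time: 13.7
tool_pos: [512.6, 45.7, 20.6]
tcp_rot: [-180.0, 0.0, 169.5]
ft_force: [0.0, -0.6, -0.6]
finger_gap: 21.5
grip_force: 34.8
```

```bash
python3 -c "
from h import *
avg(6)"
```

```text
t 14.00 Fx 0.07 Fy -0.23 Fz -1.69 sd 0.44 | stand x -113.13 y 0.64 z 20.53 [-180.     -0.    169.53] [-0.04  0.03 -0.08]
```

Call:
jog_arm(rows=[[[-1, 0, 0.15], [0, 0, 0]], [[-2, 0, 0.15], [0, 0, 0]], [[-3, 0, 0.15], [0, 0, 0]], [[-4, 0, 0.15], [0, 0, 0]], [[-5, 0, 0.15], [0, 0, 0]], [[-5, 0, 0.15], [0, 0, 0]]])

```text
time: 14.6
tool_pos: [517.5, 44.8, 20.4]
tcp_rot: [180.0, 0.0, 169.5]
ft_force: [0.2, -0.8, -0.7]
finger_gap: 21.9
grip_force: 34.8
```

```bash
python3 -c "
from h import *
avg(6)"
```

```text
t 14.90 Fx -0.07 Fy 0.15 Fz -1.05 sd 0.55 | stand x -108.06 y 0.66 z 20.43 [-180.      0.    169.53] [-0.03  0.03 -0.05]
```

Call:
jog_arm(rows=[[[-1, 0, 0], [0, 0, 0]], [[-2, 0, 0], [0, 0, 0]], [[-3, 0, 0], [0, 0, 0]], [[-4, 0, 0], [0, 0, 0]], [[-5, 0, 0], [0, 0, 0]], [[-5, 0, 0], [0, 0, 0]]])

```text
time: 15.5
tool_pos: [522.4, 43.9, 20.4]
tcp_rot: [180.0, 0.0, 169.5]
ft_force: [1.3, 0.2, -1.5]
finger_gap: 21.6
grip_force: 34.8
```

```bash
python3 -c "
from h import *
avg(6)"
```

```text
t 15.80 Fx 0.05 Fy 0.17 Fz -0.72 sd 0.57 | stand x -103.05 y 0.67 z 20.43 [180.     0.   169.53] [0.03 0.05 0.03]
```

Call:
jog_arm(rows=[[[-1, 0, 0], [0, 0, 0]], [[-2, 0, 0], [0, 0, 0]], [[-3, 0, 0], [0, 0, 0]], [[-4, 0, 0], [0, 0, 0]], [[-5, 0, 0], [0, 0, 0]], [[-5, 0, 0], [0, 0, 0]]])

```text
time: 16.4
tool_pos: [527.4, 43.0, 20.4]
tcp_rot: [-180.0, 0.0, 169.5]
ft_force: [0.3, -0.4, 0.5]
finger_gap: 21.7
grip_force: 34.9
```

```bash
python3 -c "
from h import *
avg(6)"
```

```text
t 16.70 Fx 0.31 Fy 0.07 Fz 0.07 sd 0.52 | stand x -98.02 y 0.67 z 20.44 [1.8000e+02 1.0000e-02 1.6953e+02] [ 0.01 -0.    0.06]
```

Call:
jog_arm(rows=[[[-1, 0, 0], [0, 0, 0]], [[-2, 0, 0], [0, 0, 0]], [[-3, 0, 0], [0, 0, 0]], [[-4, 0, 0], [0, 0, 0]], [[-4, 0, 0], [0, 0, 0]]])

```text
time: 17.2
tool_pos: [531.3, 42.3, 20.4]
tcp_rot: [180.0, 0.0, 169.5]
ft_force: [0.4, -0.3, 1.5]
finger_gap: 21.5
grip_force: 34.9
```

```bash
python3 -c "
from h import *
avg(6)"
```

```text
t 17.50 Fx 0.54 Fy -0.00 Fz 0.48 sd 0.30 | stand x -94.00 y 0.68 z 20.44 [-1.8000e+02  1.0000e-02  1.6953e+02] [ 0.05 -0.01  0.03]
```

Call:
jog_arm(rows=[[[-1, 0, -0.1], [0, 0, 0]], [[-2, 0, -0.1], [0, 0, 0]], [[-3, 0, -0.1], [0, 0, 0]], [[-4, 0, -0.1], [0, 0, 0]], [[-4, 0, -0.1], [0, 0, 0]]])

```text
time: 18.0
tool_pos: [535.2, 41.5, 20.4]
tcp_rot: [-180.0, 0.0, 169.5]
ft_force: [0.8, -0.1, -0.7]
finger_gap: 21.7
grip_force: 34.8
```

```bash
python3 -c "
from h import *
avg(6)"
```

```text
t 18.30 Fx 0.17 Fy 0.07 Fz -0.66 sd 0.54 | stand x -90.12 y 0.66 z 20.44 [-180.     -0.    169.53] [ 0.03 -0.01 -0.01]
```

Call:
jog_arm(rows=[[[-1, 0, 0], [0, 0, 0]], [[-2, 0, 0], [0, 0, 0]], [[-3, 0, 0], [0, 0, 0]], [[-4, 0, 0], [0, 0, 0]], [[-4, 0, 0], [0, 0, 0]]])

```text
time: 18.8
tool_pos: [539.1, 40.8, 20.4]
tcp_rot: [-180.0, -0.0, 169.5]
ft_force: [-0.5, -0.5, -2.0]
finger_gap: 21.9
grip_force: 34.7
```

```bash
python3 -c "
from h import *
avg(6)"
```

```text
t 19.10 Fx 0.48 Fy 0.09 Fz -1.79 sd 0.25 | stand x -86.14 y 0.67 z 20.44 [-1.8000e+02 -1.0000e-02  1.6953e+02] [-0.01  0.05 -0.02]
```

Call:
jog_arm(rows=[[[-1, 0, 0], [0, 0, 0]], [[-2, 0, 0], [0, 0, 0]], [[-3, 0, 0], [0, 0, 0]], [[-3, 0, 0], [0, 0, 0]]])

```text
time: 19.5
tool_pos: [542.1, 40.3, 20.5]
tcp_rot: [-180.0, 0.0, 169.5]
ft_force: [0.1, 0.5, -2.6]
finger_gap: 21.7
grip_force: 34.7
```

```bash
python3 -c "
from h import *
avg(6)"
```

```text
t 19.80 Fx 0.39 Fy 0.21 Fz -2.38 sd 0.39 | stand x -83.08 y 0.67 z 20.47 [-180.     -0.    169.53] [ 0.03  0.01 -0.03]
```

Call:
jog_arm(rows=[[[-1, 0, 0], [0, 0, 0]], [[-2, 0, 0], [0, 0, 0]], [[-2, 0, 0], [0, 0, 0]]])

```text
time: 20.1
tool_pos: [544.0, 39.9, 20.5]
tcp_rot: [180.0, -0.0, 169.5]
ft_force: [-0.8, -0.5, -1.2]
finger_gap: 21.9
grip_force: 34.7
```

```bash
python3 -c "
from h import *
avg(6)"
```

```text
t 20.40 Fx 0.05 Fy 0.04 Fz -2.28 sd 0.45 | stand x -81.05 y 0.70 z 20.47 [1.8000e+02 1.0000e-02 1.6952e+02] [-0.03  0.02  0.03]
```

Call:
jog_arm(rows=[[[-1, 0, 0.1], [0, 0, 0]], [[-2, 0, 0.1], [0, 0, 0]], [[-3, 0, 0.1], [0, 0, 0]], [[-3, 0, 0.1], [0, 0, 0]]])

```text
time: 20.8
tool_pos: [547.0, 39.4, 20.5]
tcp_rot: [-180.0, 0.0, 169.5]
ft_force: [-1.4, 0.2, -0.6]
finger_gap: 21.7
grip_force: 34.8
```

```bash
python3 -c "
from h import *
avg(6)"
```

```text
t 21.10 Fx -0.68 Fy 0.00 Fz -1.57 sd 0.25 | stand x -77.96 y 0.72 z 20.44 [1.8000e+02 2.0000e-02 1.6953e+02] [0.04 0.11 0.  ]
```

Call:
jog_arm(rows=[[[-1, 0, 0], [0, 0, 0]], [[-2, 0, 0], [0, 0, 0]], [[-3, 0, 0], [0, 0, 0]], [[-3, 0, 0], [0, 0, 0]]])

```text
time: 21.5
tool_pos: [549.9, 38.8, 20.4]
tcp_rot: [-180.0, 0.0, 169.5]
ft_force: [-2.1, 0.9, -0.1]
finger_gap: 21.6
grip_force: 34.9
```

```bash
python3 -c "
from h import *
avg(6)"
```

```text
t 21.80 Fx -2.28 Fy 0.01 Fz 0.90 sd 0.59 | stand x -74.96 y 0.72 z 20.45 [1.8000e+02 2.0000e-02 1.6953e+02] [ 0.07  0.36 -0.  ]
```

Call:
jog_arm(rows=[[[-0.5, 0, 0], [0, 0, 0]], [[-1, 0, 0], [0, 0, 0]], [[-1, 0, 0], [0, 0, 0]]])

```text
time: 22.1
tool_pos: [550.7, 38.7, 20.4]
tcp_rot: [-180.0, -0.0, 169.5]
ft_force: [-4.4, 0.3, 1.6]
finger_gap: 21.5
grip_force: 35.1
```

```bash
python3 -c "
from h import *
avg(8)"
```

```text
t 22.50 Fx -4.57 Fy 0.03 Fz 3.28 sd 0.48 | stand x -74.15 y 0.71 z 20.43 [180.    -0.   169.53] [0.18 0.67 0.01]
```

Call:
jog_arm(rows=[[[0.2, 0, -0.2], [0, 0, 0]], [[0.2, 0, -0.2], [0, 0, 0]], [[0.2, 0, -0.2], [0, 0, 0]]])

```text
time: 22.8
tool_pos: [550.7, 38.7, 20.4]
tcp_rot: [180.0, 0.0, 169.5]
ft_force: [-0.4, 0.7, -2.5]
finger_gap: 21.5
grip_force: 34.7
```

```bash
python3 -c "
from h import *
avg(8)"
```

```text
t 23.20 Fx 0.49 Fy 0.32 Fz -3.48 sd 0.61 | stand x -74.17 y 0.69 z 20.46 [1.8000e+02 2.0000e-02 1.6952e+02] [ 0.1  -0.15  0.01]
```

Call:
jog_arm(rows=[[[0.2, 0, 0.1], [0, 0, 0]], [[0.2, 0, 0.1], [0, 0, 0]]])

```text
time: 23.4
tool_pos: [550.5, 38.7, 20.5]
tcp_rot: [-180.0, 0.0, 169.5]
ft_force: [1.5, -0.0, -5.2]
finger_gap: 21.4
grip_force: 34.3
```

Call:
jog_arm(rows=[[[0, 0, 0], [0, 0, 0]], [[0, 0, 0], [0, 0, 0]], [[0, 0, 0], [0, 0, 0]], [[0, 0, 0], [0, 0, 0]], [[0, 0, 0], [0, 0, 0]], [[0, 0, 0], [0, 0, 0]], [[0, 0, 0], [0, 0, 0]], [[0, 0, 0], [0, 0, 0]]], grip=60)

```text
time: 24.2
tool_pos: [550.4, 38.7, 20.5]
tcp_rot: [-180.0, 0.0, 169.5]
ft_force: [-0.0, -0.6, 0.0]
finger_gap: 60.1
grip_force: 0.0
```

Call:
jog_arm(rows=[[[0, 0, -5], [0, 0, 0]], [[0, 0, -20], [0, 0, 0]], [[0, 0, -50], [0, 0, 0]], [[10, 0, -90], [0, 0, 0]], [[40, 0, -130], [0, 0, 0]], [[40, 0, -150], [0, 0, 0]], [[40, 0, -150], [0, 0, 0]], [[40, 0, -150], [0, 0, 0]], [[40, 0, -150], [0, 0, 0]]])

```text
time: 25.1
tool_pos: [510.5, 46.0, 169.6]
tcp_rot: [-180.0, -0.1, 169.5]
ft_force: [-0.4, -0.6, 0.2]
finger_gap: 60.1
grip_force: 0.0
```

```bash
python3 - <<'E'
from h import *
s=r.sense();p,d=r.snapshot("wrist");T=wristT(s);c=r.camera_params("wrist");cv2.imwrite("pics/w5.png",p)
v,u=np.mgrid[0:480,200:440];v=v.ravel();u=u.ravel()
o,dr=rays(c,np.c_[u,v],T);P=o+dr*d[v,u][:,None]
a=np.radians(-10.55);A=np.array([[np.cos(a),np.sin(a)],[-np.sin(a),np.cos(a)]])
S=np.c_[(P[:,:2]-[623.5,24.4])@A.T,P[:,2]]
m=(S[:,2]>52)&(S[:,2]<64)&(S[:,0]<-40)&(S[:,0]>-130)&(np.abs(S[:,1])<30);k=S[m]
print(len(k),np.percentile(k[:,2],[2,25,50,75,98]),cv2.minAreaRect(k[:,:2].astype(np.float32)),np.polyfit(k[:,0],k[:,2],1))
E
```

```text
1542 [53.4631146  56.2911734  56.88250202 57.35390442 58.29981711] ((-72.59722137451172, 0.41710567474365234), (44.24846649169922, 22.498441696166992), 0.8079556822776794) [1.19480326e-02 5.75795712e+01]
```

View pics/w5.png

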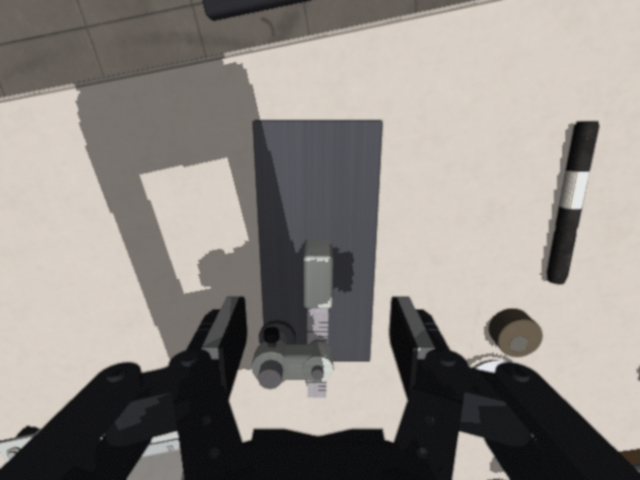

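The gauge lies flat and straight under the plunger: block at (304–332, 240–307), and its tip shows past the bracket at (317,397). The gripper is clear of everything, so I'll hand in.

```bash
python3 -c "
from bench import r
print(r.hand_in())"
```

```text
the job is handed in; nothing more can be done
None
```

The taper gauge is lying flat and lightly wedged under the plunger, and the job is handed in. I stopped when the push peaked at about 4.6 N, of which roughly 3 N I judge to be drag and the rest rubbing on the plate. The gripper is open and clear, nothing else on the bench was touched, and it took about 25 s.

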